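# Hang the oil funnel in its bayonet bracket and lock it

### The job

Lift the tin funnel by its bail out of the plywood stand and hang it in the brass bracket, its two lugs down through the two gaps in the ring; then twist it clockwise (seen from above) until both lugs drop into the locking notches, and let go. How far the notches lie past the gaps is not known: feel for them with a light hand (10 N is plenty) and never force the funnel against the bracket. Leave the oil can, reel frame, gear and reel handle where they are.

Things in the scene. Friction and masses are not known exactly. Their poses are not given: they have to be found in the camera images.
- bail (a point): Tin funnel's handle: centre of the straight steel bar on top of its bail, the place to grip. Bar 50 mm long (along x), 10 mm wide (y), 12 mm high; two 3 mm uprights join its ends to the funnel's mouth, 33 mm below this point. z is the funnel's axis, up. The funnel weighs about 220 g, is the same after half a turn, and starts upright, hanging by its lugs in the stand.
- lugs (a point): Same funnel: point on its axis at the height of the lugs' undersides, 62 mm below bail. Two lugs stick out along +x and -x, right under the ends of the bail bar: 6 mm wide, 6 mm high, outer ends 31 mm from the axis. They sit on a straight round collar 44 mm in diameter, from 14 mm below this point up to the mouth, which has a 53 mm flange 26 mm above this point.
- spout (a point): Same funnel: the tip of its spout on the axis, 134 mm below bail. The spout is 18 mm across for its lowest 34 mm, then a cone widens to the collar 58 mm above this point.
- ring (a point): Centre of the fixed brass bracket's ring at ledge height, 110 mm above the bench; z up. Entry gaps lie at +x and -x. Lugs put down through them rest on the ledge (bail bar 62 mm above this point) and slide clockwise. Somewhere 35 to 75 degrees past the gaps (not reported, new each time) are notches 6 mm deep, about 12 mm wide: lugs drop in (bar then 56 mm above) and can turn no further.
- lip (a point): Same bracket: centre of the ring's top, 15 mm above ring. Ring 50 mm inside, 72 mm outside; straps to 80 mm. Its 6 mm thick lip has two gaps 30 degrees (at least 11 mm) wide at +x and -x; under it the lugs have 9 mm of height. The ledge runs on past the notch to a solid stop 110 degrees clockwise of the gap; another 20 degrees anticlockwise. The post, lower than the ring, is 64 mm off on +x.
- oil_can_mid (a point): Bystander: tan plastic oil can, 60 mm in diameter and 128 mm tall with its thin bent spout; this point is on its axis 40 mm above the bench.
- reel_frame_mid (a point): Bystander: gunmetal baitcaster reel frame, about 60 by 64 by 53 mm, two round side plates joined by bars; this point is at its middle, 27 mm above the bench.
- drive_gear: Bystander: small steel gear lying flat, 40 mm in diameter, 12 mm high at the hub; origin at the centre of its underside.
- reel_handle: Bystander: reel handle lying flat, a 90 mm metal bar (along x) with two amber spool-shaped knobs 22 mm high at its ends; origin at the centre of its underside.
- stand: Plywood stand fixed to the bench, 100 by 100 mm, 80 mm high, with a round hole 48 mm in diameter in its top plate (12 mm thick) in which the funnel hangs at the start; origin at the centre of its underside.

How it is judged:
By the outcome, as a careful person would: the job done as asked, in the order asked, and still so for the second after the job is handed in, with the robot touching nothing.
It also fails if it takes over 64 s, if anything falls off the work surface, if the arm or the gripper's body presses on something with over 40 N, if the wrist force passes 120 N, or if a joint passes its speed limit or range.

### The arm

A 7-joint arm with a two-finger parallel gripper is mounted at the origin on the work surface. World frame = base frame: x ahead of the robot, y to its left, z up, the work surface at z = 0. Lengths are in m, angles in rad, forces in N, time in s.
With the tool pointing down it reaches from about 0.4 to 0.85 m from the base axis. Payload 10.4 kg.
Tool frame: the origin (TCP) lies on the centre line of the jaws, within the pads' length; the fingertips stand 8 mm ahead of it and the grasp point (between the pads) lies 11 mm behind it (r.finger_overhang is the distance from the TCP to the fingertips, in m); z points along the fingers, y is the line along which they close (so a half turn about z gives the same grasp; the last joint's range is limited). The gripper opens to 87 mm and grips with 3 to 60 N. Pads are 19 mm wide; open, the fingers measure 117 mm over their backs; the gripper's body (75 mm by 190 mm) begins 51 mm behind the grasp point.
Start: joints at [-1.255, 0.332, -0.065, 1.46, 0.022, 1.35, -0.088], TCP at [0.208, 0.589, 0.231] pointing down, gripper open.
Joint ranges: [-2.6, 2.6], [-0.5, 2.12], [-1.47, 1.34], [0.16, 2.42], [-1.27, 4.41], [0.06, 2.06], [-2.6, 2.6]. Speed limits (rad/s): [2.22, 2.22, 2.79, 2.79, 3.14, 3.14, 3.14].

### API

Orientations are given as a unit quaternion [x, y, z, w].
In Python, from bench import r, vision gives the robot as it stands.
- The arm moves only by the tool drive_tool, never from a script. Its argument "series" is a list of rows, each a list of 2 entries, a list of its own where there are three numbers: the shift along the world's x, y, z in cm, then the turn about the world's z in degrees. A call has exactly 10 rows; each row shifts and turns the commanded pose from where the row before left it; what a row does not reach is not made up. A row lasts 1/8 s, in which the tool goes at most 62.5 mm and 10.7 degrees, less where a joint would pass 70% of its speed; a pose out of reach is approached as far as the arm can. A call with a gripper value outside its range is refused whole. "hand" is the closure, from 0 (fully open) to 1 (shut), set as the call begins (left out, the last holds). The fingers move at their own pace and stop on an object; "newtons" is the grip in N (left out, the last holds). Time passes only in rows, so rows that do not move let the fingers close, or fill a call up. It gives the time, the measured TCP pose, the force, the opening and the grip force at its end, in the units of the state.
- r.read_state(): the state, without advancing time (a new reading comes with each control period).
- vision.camera(name): name is "side" or "top" or "wrist"; returns a dict with "color" (420x560x3 uint8, red, green, blue), "intrinsics" (3x3 intrinsics, pixels), "R" (3x3) and "t" (3): a world point X has camera coordinates R X + t; the wrist camera has in their place "mount" (4x4, takes a point from camera to tool coordinates, whose origin is the TCP and whose axes are the flange's). Camera axes: x right, y down, z forward; pixel columns grow to the right and rows downward; lengths in m; the calibration is good to about 2 mm. A picture is of the moment at which its call begins: read the wrist's pose just before it. There is no depth.
- r.close_job(): hands the job in; it is judged then, once.
The state is a dict: "time": time; "joint_positions": joint angles; "joint_vel": joint speeds; "joint_torque": joint torques, N m; "ee_pos": TCP position; "eef_rot": TCP orientation; "ft_force": force on the tool from outside, world axes, zero at the start; "torque": the same for the moment, N m; "width": finger opening in m; "grip_force": force on a finger pad.
Only numpy, scipy, OpenCV 4.12 (cv2) and the standard library are available. Lean on these libraries where they do the work, as an engineer would, in place of code of your own. Each camera call takes 0.05 s, during which the arm holds its last target. There are 200 camera calls.

## Working session

There is one attempt and no reset: what is moved stays moved. The work goes in short steps, Python scripts to look and compute and a tool call to move; the robot and the scene stay as the last step left them, time stands still between calls to the robot, and variables do not carry over. Pictures are saved under pics/ and viewed, at most 10 in all, crops included, and the job is handed in when it is done.

Besides the shell and the picture viewer there is one more tool, called after "Emit:" as name(argument=value, ...) on one line, values as JSON. drive_tool: Moves the arm, as the interface text tells. Its arguments: {"type":"object","properties":{"series":{"type":"array"},"hand":{"type":"number"},"newtons":{"type":"number"}},"required":["series"]}

```bash
mkdir -p pics; python3 - <<'E'
from bench import r, vision
import cv2,numpy as np,pickle
s=r.read_state();print(s['time'],s['ee_pos'],s['eef_rot'],s['width'],r.finger_overhang)
d={n:vision.camera(n) for n in('side','top')}
pickle.dump(d,open('c0.pkl','wb'))
for n in d:
    print(n,d[n]['intrinsics'],d[n]['R'],d[n]['t'], -d[n]['R'].T@d[n]['t'])
    cv2.imwrite(f'pics/{n}0.png',cv2.resize(d[n]['color'][:,:,::-1],(800,600),interpolation=cv2.INTER_CUBIC))
E
```

```text
0.0 [0.20760482 0.58911536 0.22972806] [ 1.68569302e-01  9.85689540e-01 -7.18475759e-04 -7.61925631e-05] 0.08689657104700606 0.008
side [[387.0699862    0.         271.45919606]
 [  0.         387.0699862  213.02191004]
 [  0.           0.           1.        ]] [[ 0.98666016 -0.16187662 -0.01725383]
 [-0.10868182 -0.57608125 -0.81013496]
 [ 0.12120231  0.80120307 -0.58598946]] [-0.61487774  0.16245981  0.90322568] [ 0.51485876 -0.72961146  0.65028611]
top [[521.46764608   0.         277.56021099]
 [  0.         521.46764608 215.80178607]
 [  0.           0.           1.        ]] [[ 0.02831081 -0.99959524  0.00280311]
 [-0.97713809 -0.02826568 -0.21071831]
 [ 0.21071225  0.00322658 -0.97754281]] [-0.01895423  0.61913979  1.22363327] [ 0.34768717 -0.00539431  1.32667112]
```

View pics/top0.png

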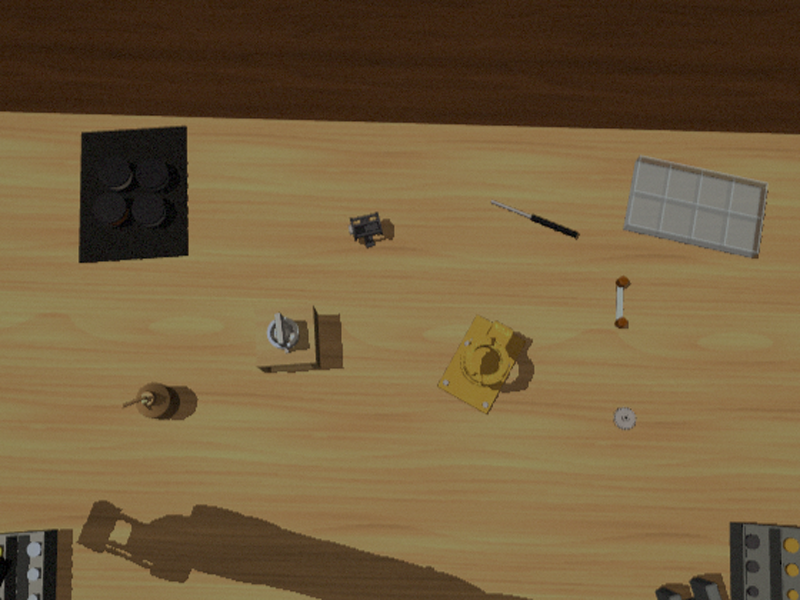

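View pics/side0.png

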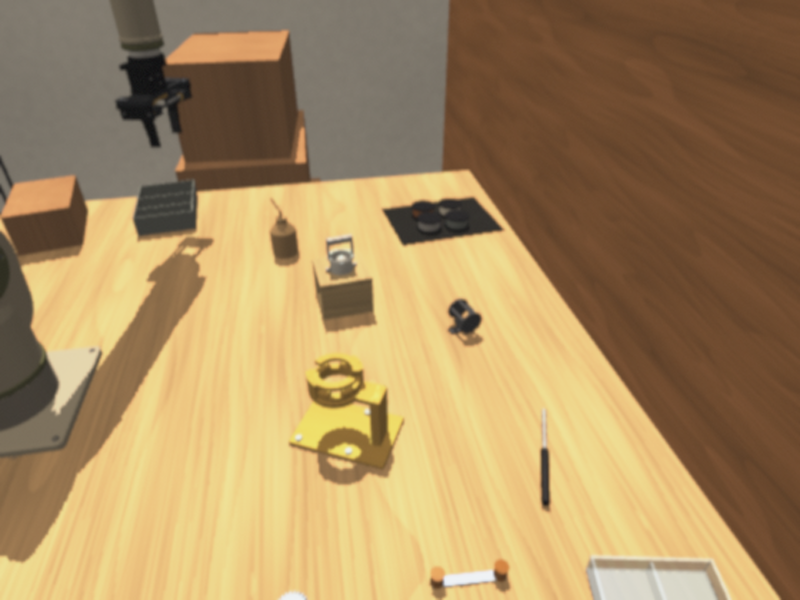

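The top view shows the funnel in its stand near (282,330) and the brass ring near (488,362), both at 800 px scale. The side view shows the bail bar near (340,240), the ring near (335,378) and the post at +x near (372,400). I'll make one enlarged composite of these.

```bash
python3 - <<'E'
import cv2,numpy as np,pickle
d=pickle.load(open('c0.pkl','rb'))
def crop(n,u,v,w=66,h=50,k=6): 
    c=d[n]['color'][v:v+h,u:u+w,::-1]
    c=cv2.convertScaleAbs(c,alpha=1.5 if n=='top' else 1)
    return cv2.resize(c,(400,300),interpolation=cv2.INTER_CUBIC)
# crops: top funnel from (170,205), top ring (305,220), side funnel (205,158), side ring (200,240)
a=np.vstack([np.hstack([crop('top',170,205),crop('top',308,225)]),np.hstack([crop('side',205,158),crop('side',203,240)])])
cv2.imwrite('pics/comp.png',a)
E
```

```text
(no output)
```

View pics/comp.png

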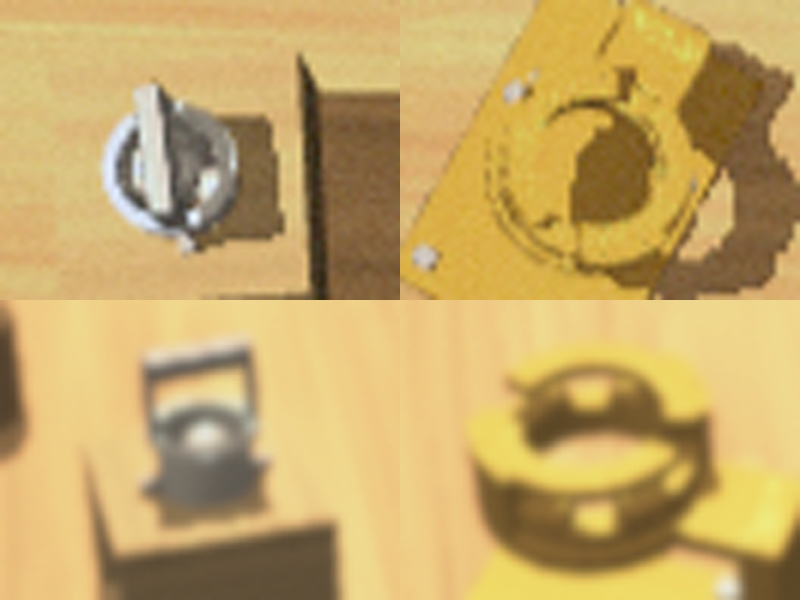

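The composite shows the bar in the top view from (150,90) to (158,208), and in the side view from (148,352) to (248,343). The gaps in the top view are near (625,85) and (545,220), and the post is to the upper right of the ring.

```bash
cat > h.py <<'E'
import numpy as np,cv2
def ray(c,u,v):
    d=c['R'].T@np.linalg.solve(c['intrinsics'],[u,v,1.]);return -c['R'].T@c['t'],d
def plane(c,u,v,z):
    o,d=ray(c,u,v);return o+d*(z-o[2])/d[2]
def tri(*rays):
    A=0;b=0
    for o,d in rays:
        d=d/np.linalg.norm(d);P=np.eye(3)-np.outer(d,d);A=A+P;b=b+P@o
    return np.linalg.solve(A,b)
E
python3 - <<'E'
import pickle
from h import *
d=pickle.load(open('c0.pkl','rb'));T,S=d['top'],d['side']
k=400/66
f=lambda x,y,U,V,ox,oy:(U+(x-ox+.5)/k-.5,V+(y-oy+.5)/6-.5)
tf=lambda x,y:f(x,y,170,205,0,0); tr=lambda x,y:f(x,y,308,225,400,0)
sf=lambda x,y:f(x,y,205,158,0,300); sr=lambda x,y:f(x,y,203,240,400,300)
a,b=[plane(T,*tf(*p),.146) for p in((150,90),(158,208))];print('bar top',a,b,(a+b)/2,np.linalg.norm(a-b),np.degrees(np.arctan2(*(a-b)[1::-1])))
a,b=[plane(S,*sf(*p),.144) for p in((148,352),(248,343))];print('bar side',a,b,(a+b)/2,np.linalg.norm(a-b),np.degrees(np.arctan2(*(a-b)[1::-1])))
print('tri',tri(ray(T,*tf(154,149)),ray(S,*sf(198,348))))
a,b=[plane(T,*tr(*p),.125) for p in((625,85),(545,220))];print('gaps top',a,b,(a+b)/2,np.linalg.norm(a-b),np.degrees(np.arctan2(*(a-b)[1::-1])))
# ring inner / outer ellipse extents in views
for p in((468,430),(710,410)): print('side outer',plane(S,*sr(*p),.125))
print('ring top centre',plane(T,*tr(578,172),.125),'side',plane(S,*sr(589,413),.125))
E
```

```text
bar top [0.58768355 0.19054865 0.146     ] [0.54177694 0.18467313 0.146     ] [0.56473025 0.18761089 0.146     ] 0.046281089994776425 7.293551262968081
bar side [0.54204804 0.19566076 0.144     ] [0.58663806 0.19537346 0.144     ] [0.56434305 0.19551711 0.144     ] 0.044590945188412466 179.63084574361213
tri [0.56401307 0.18720056 0.14834219]
gaps top [ 0.55642914 -0.15977457  0.125     ] [ 0.50275641 -0.12928614  0.125     ] [ 0.52959278 -0.14453036  0.125     ] 0.061727672446964144 -29.59844422086569
side outer [ 0.48468689 -0.15122822  0.125     ]
side outer [ 0.5639024  -0.15588122  0.125     ]
ring top centre [ 0.52177662 -0.1418073   0.125     ] side [ 0.52443037 -0.15013253  0.125     ]
```

Emit:
drive_tool(series=[[[3.5, -4, 0.3], 2.6], [[3.5, -4, 0.3], 2.6], [[3.5, -4, 0.3], 2.6], [[3.5, -4, 0.3], 2.6], [[3.5, -4, 0.3], 2.6], [[3.5, -4, 0.3], 2.6], [[3.5, -4, 0.3], 2.6], [[3.5, -4, 0.3], 2.6], [[3.5, -4, 0.3], 2.6], [[4.1, -4.1, 0.3], 2.6]], hand=0, newtons=20)

```text
time: 1.35
ee_pos: [0.5643, 0.1874, 0.2606]
eef_rot: [-0.059, 0.998, 0.0, -0.0]
ft_force: [-0.1, 1.6, -0.7]
width: 0.087
grip_force: 0.0
```

```bash
python3 - <<'E'
from bench import r, vision
import cv2,numpy as np,pickle
s=r.read_state();c=vision.camera('wrist');pickle.dump((s,c),open('w1.pkl','wb'))
print(s['time'],s['ee_pos'],s['eef_rot'],s['joint_positions'],s['ft_force']);print(c['mount'],c['intrinsics'])
cv2.imwrite('pics/w1.png',cv2.convertScaleAbs(c['color'][:,:,::-1],alpha=1.2))
E
```

```text
1.35 [0.56434217 0.18735697 0.26056108] [-5.86277322e-02  9.98279891e-01  1.42894247e-04 -1.67842363e-04] [-0.60122983  0.2490308   0.24769465  1.51400148 -0.06188518  1.38644524
  1.33861057] [-0.13870865  1.58848777 -0.65661988]
[[ 1.71286787e-03 -9.52413141e-01 -3.04805306e-01  8.48341711e-02]
 [ 9.99998507e-01  1.56186642e-03  7.39236528e-04  8.18690501e-05]
 [-2.27993413e-04 -3.04806117e-01  9.52414395e-01 -1.53593472e-01]
 [ 0.00000000e+00  0.00000000e+00  0.00000000e+00  1.00000000e+00]] [[350.06909656   0.         282.21382278]
 [  0.         350.06909656 206.14903625]
 [  0.           0.           1.        ]]
```

View pics/w1.png

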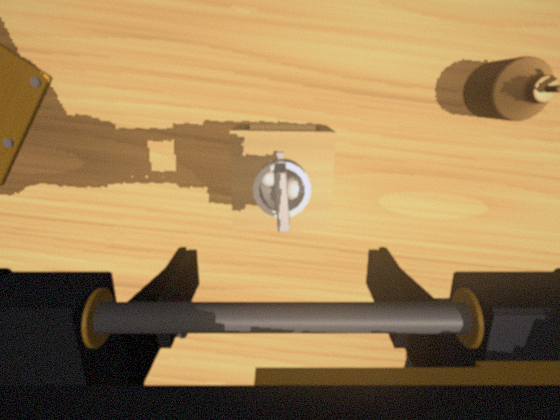

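The wrist view shows the bar along the image column: lower end at about (284,231), upper end near (280,165), between the open jaws. Now I'll measure it.

```bash
cat >> h.py <<'E'
from scipy.spatial.transform import Rotation as Ro
def wcam(s,c):
    Rt=Ro.from_quat(s['eef_rot']).as_matrix();M=c['mount']
    Rc=Rt@M[:3,:3];o=Rt@M[:3,3]+s['ee_pos']
    return dict(R=Rc.T,t=-Rc.T@o,intrinsics=c['intrinsics'])
E
python3 - <<'E'
import pickle
from h import *
s,c=pickle.load(open('w1.pkl','rb'));W=wcam(s,c)
for p in((283.7,231),(281,165),(279.5,153)): print(plane(W,*p,.147),plane(W,*p,.083))
pj=lambda X:(lambda q:(W['intrinsics']@q/q[2])[:2])(W['R']@X+W['t'])
print(pj(np.array([.564,.187,.142])),pj(np.array([.539,.187,.142])),pj(np.array([.589,.187,.142])))
im=cv2.convertScaleAbs(c['color'][140:245,215:350,::-1],alpha=1.0)
cv2.imwrite('pics/w1c.png',cv2.resize(im,(770,600),interpolation=cv2.INTER_CUBIC))
Rt=Ro.from_quat(s['eef_rot']).as_matrix();print(Rt)
E
```

```text
[0.58602311 0.1915023  0.147     ] [0.61138712 0.1948642  0.083     ]
[0.53191354 0.1828595  0.147     ] [0.54431629 0.18415113 0.083     ]
[0.52283533 0.18062916 0.147     ] [0.5330635  0.18138654 0.083     ]
[281.42848682 203.09576575] [285.15370122 173.17367699] [277.89575705 231.47175767]
[[-9.93125522e-01 -1.17053724e-01 -3.51862444e-04]
 [-1.17053820e-01  9.93125537e-01  2.65616473e-04]
 [ 3.18352181e-04  3.04977341e-04 -9.99999903e-01]]
```

View pics/w1c.png

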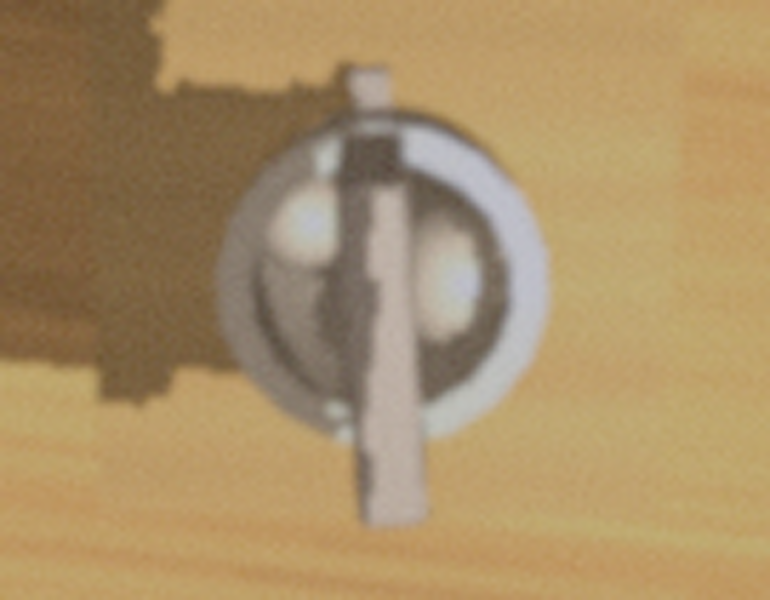

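The crop shows the bar's top face from (390,185) to (397,522), and the far lug's end at (368,68).

```bash
python3 - <<'E'
import pickle
from h import *
s,c=pickle.load(open('w1.pkl','rb'));W=wcam(s,c)
f=lambda x,y:(215+(x+.5)/5.704-.5,140+(y+.5)/5.714-.5)
a,b=plane(W,*f(397,522),.148),plane(W,*f(390,185),.148)
print(a,b,(a+b)/2,np.linalg.norm(a-b),np.degrees(np.arctan2(*(a-b)[1::-1])))
g=plane(W,*f(368,68),.086);print('lug',g)
m=plane(W,*f(383,275),.109);print('flange',m)
E
```

```text
[0.58552909 0.19183939 0.148     ] [0.53695656 0.18498849 0.148     ] [0.56124283 0.18841394 0.148     ] 0.04905330119717079 8.02831597588154
lug [0.5312187  0.18081705 0.086     ]
flange [0.55974287 0.186717   0.109     ]
```

Emit:
drive_tool(series=[[[-0.3, 0.1, -1.5], 1.2], [[0, 0, -2], 0], [[0, 0, -2], 0], [[0, 0, -2], 0], [[0, 0, -1.5], 0], [[0, 0, -1.5], 0], [[0, 0, -1], 0], [[0, 0, -1], 0], [[0, 0, -0.4], 0], [[0, 0, 0], 0]])

```text
time: 2.65
ee_pos: [0.5607, 0.1895, 0.1315]
eef_rot: [-0.068, 0.998, 0.0, -0.0]
ft_force: [0.3, -0.0, -0.0]
width: 0.0869
grip_force: 0.0
```

Emit:
drive_tool(series=[[[0, 0, 0], 0], [[0, 0, 0], 0], [[0, 0, 0], 0], [[0, 0, 0], 0], [[0, 0, 0], 0], [[0, 0, 0], 0], [[0, 0, 0], 0], [[0, 0, 0], 0], [[0, 0, 0], 0], [[0, 0, 0], 0]], hand=1, newtons=30)

```text
time: 3.9
ee_pos: [0.5608, 0.1893, 0.1316]
eef_rot: [-0.068, 0.998, -0.0, -0.0]
ft_force: [-0.2, -1.8, 0.0]
width: 0.0097
grip_force: 29.4
```

Emit:
drive_tool(series=[[[0, 0, 0.5], 0], [[0, 0, 1], 0], [[0, 0, 1.5], 0], [[0, 0, 1.5], 0], [[0, 0, 1.5], 0], [[0, 0, 1.5], 0], [[0, 0, 1.5], 0], [[0, 0, 2], 0], [[0, 0, 2], 0], [[0, 0, 2], 0]])

```text
time: 5.15
ee_pos: [0.5606, 0.1894, 0.2828]
eef_rot: [-0.068, 0.998, 0.0, 0.0]
ft_force: [0.2, 0.1, -2.3]
width: 0.0097
grip_force: 29.5
```

Emit:
drive_tool(series=[[[0.1, -2.5, 0], -3.8], [[0.1, -2.6, 0], -3.8], [[0.1, -2.6, 0], -3.8], [[0.1, -2.6, 0], -3.8], [[0.1, -2.6, 0], -3.8], [[0.1, -2.6, 0], -3.8], [[0.1, -2.6, 0], -3.8], [[0.1, -2.6, 0], -3.8], [[0.1, -2.6, 0], -3.8], [[0, -2.3, 0], -3.8]])

```text
time: 6.4
ee_pos: [0.5697, -0.0683, 0.2816]
eef_rot: [0.263, 0.965, -0.0, 0.0]
ft_force: [-0.6, 0.6, -3.2]
width: 0.0095
grip_force: 29.9
```

```bash
python3 - <<'E'
from bench import r, vision
import cv2,numpy as np,pickle
from h import *
s=r.read_state();c=vision.camera('wrist');S=vision.camera('side');pickle.dump((s,c,S),open('w2.pkl','wb'))
print(s['time'],s['ee_pos'],s['eef_rot'],s['joint_positions'],s['ft_force'])
W=wcam(s,c);q=W['R']@np.array([.525,-.144,.125])+W['t'];p=W['intrinsics']@q/q[2];print(p)
u,v=int(p[0]),int(p[1]);x0,y0=max(0,u-80),max(0,v-60);print(x0,y0)
cv2.imwrite('pics/w2.png',cv2.resize(c['color'][y0:y0+120,x0:x0+160,::-1],(800,600),interpolation=cv2.INTER_CUBIC))
E
```

```text
6.4 [ 0.56973626 -0.06834744  0.28158709] [ 2.62924613e-01  9.64816379e-01 -1.10123547e-05  5.49992375e-05] [-0.36375133  0.20003864  0.47384054  1.54560425 -0.09182894  1.41802765
  1.15465381] [-0.64474951  0.5571174  -3.21253091]
[186.50439862 190.77358948   1.        ]
106 130
```

View pics/w2.png

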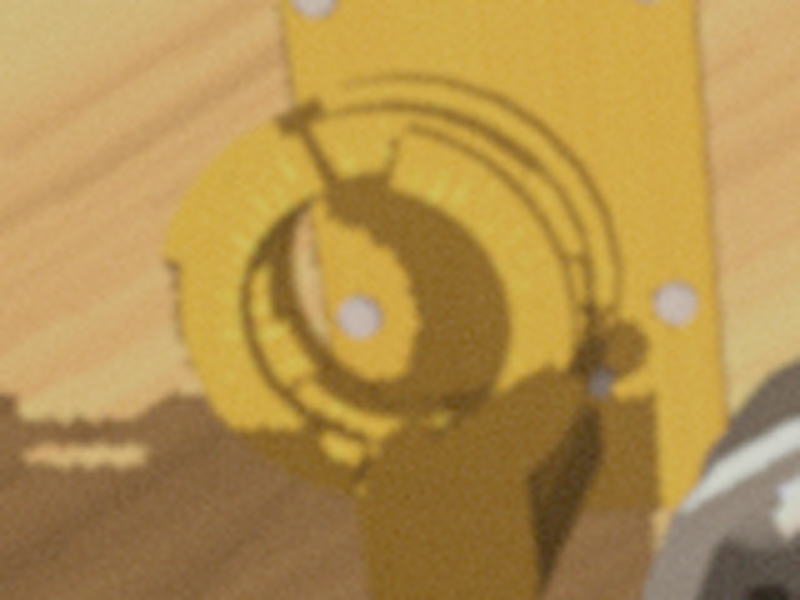

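The wrist view shows the lip's inner edge with its left side at about (243,300), top at (376,175) and right side at (510,330). The far gap is between (330,190) and (385,190), and the post is at the bottom. I'll rectify onto the lip plane to read it in millimetres.

```bash
python3 - <<'E'
import pickle
from h import *
s,c,S=pickle.load(open('w2.pkl','rb'));W=wcam(s,c)
C=np.array([.525,-.144]);k=6.
def pj(X): q=W['R']@X+W['t'];return (W['intrinsics']@q/q[2])[:2]
dst=np.float32([[0,0],[599,0],[599,599],[0,599]])
src=np.float32([pj(np.array([C[0]+(u-300)/k/1e3,C[1]-(v-300)/k/1e3,.125])) for u,v in dst])
H=cv2.getPerspectiveTransform(src,dst)
im=cv2.warpPerspective(c['color'][:,:,::-1],H,(600,600),flags=cv2.INTER_CUBIC)
im=(255*(im/255.)**.6).astype('uint8')
for i in range(0,600,60): cv2.line(im,(i,0),(i,6),(255,0,0),1);cv2.line(im,(0,i),(6,i),(255,0,0),1)
cv2.imwrite('pics/rect.png',im)
E
```

```text
(no output)
```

View pics/rect.png

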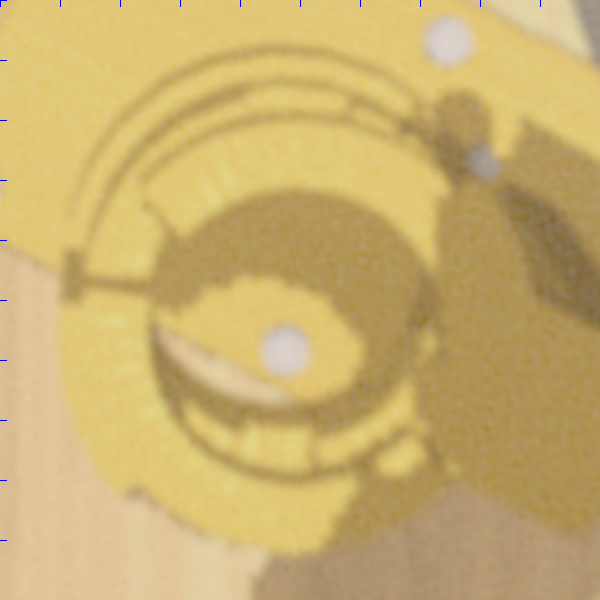

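The rectified view at 6 px/mm shows the hole centre at about (298,333). The far gap's edges are at (160,215) and (120,290), the near gap's lower edge is at (438,448), and the plate runs at about -28°. So the ring is at about (0.5247, -0.1495) with the gaps at -28°.

Emit:
drive_tool(series=[[[-0.8, -1.4, 0], 0.5], [[-1, -1.8, 0], 0.5], [[-1, -1.8, 0], 0.5], [[-1, -1.8, 0], 0.5], [[-0.8, -1.3, 0], 0.5], [[0, 0, -1], 0], [[0, 0, -2], 0], [[0, 0, -2], 0], [[0, 0, -2], 0], [[0, 0, -1.5], 0]])

```text
time: 7.75
ee_pos: [0.5236, -0.1464, 0.195]
eef_rot: [0.239, 0.971, 0.0, -0.001]
ft_force: [-0.7, 0.0, -3.6]
width: 0.0098
grip_force: 29.9
```

```bash
python3 - <<'E'
from bench import r, vision
import cv2,numpy as np,pickle
from h import *
s=r.read_state();c=vision.camera('wrist');S=vision.camera('side');T=vision.camera('top');pickle.dump((s,c,S,T),open('w3.pkl','wb'))
q=s['eef_rot'];print(s['time'],s['ee_pos'],np.degrees(2*np.arctan2(q[1],q[0]))-180,s['ft_force'])
a=cv2.resize(c['color'][140:290,180:380,::-1],(800,600),interpolation=cv2.INTER_CUBIC)
b=cv2.resize(S['color'][205:295,190:270,::-1],(400,450),interpolation=cv2.INTER_CUBIC)
o=np.zeros((450,800,3),'uint8');o[:,400:]=b
o[:300,:400]=cv2.resize(a,(400,300));cv2.imwrite('pics/w3.png',np.hstack([cv2.resize(a,(500,375)),cv2.resize(b,(300,338)) if 0 else np.vstack([cv2.resize(b,(300,338)),np.zeros((37,300,3),'uint8')])]))
E
```

```text
7.75 [ 0.52362855 -0.14638478  0.19500781] -27.629995869187752 [-0.70281401  0.01893037 -3.5541273 ]
```

View pics/w3.png

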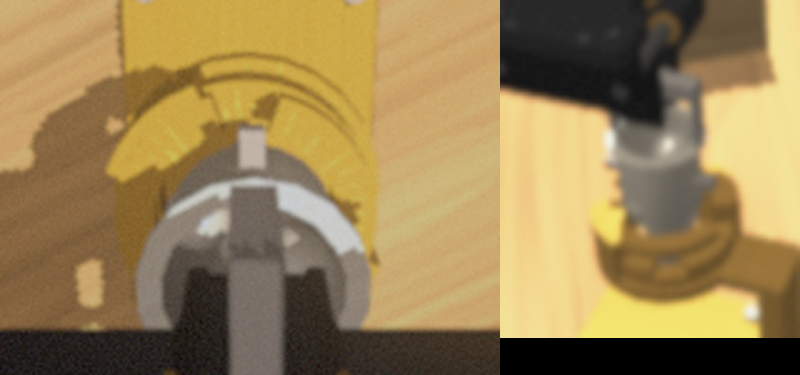

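The wrist crop shows the far lug's end at (251,128) pointing into the far gap, whose edges are near (205,95) and (275,100). The side view shows the collar just above the ring. I'll check the lug and gap offset in the tool's lateral axis.

```bash
python3 - <<'E'
import pickle
from h import *
s,c,S,T=pickle.load(open('w3.pkl','rb'));W=wcam(s,c)
f=lambda x,y:(180+x/2.5,140+y/2.5)
def pj(X): q=W['R']@X+W['t'];u=(W['intrinsics']@q/q[2])[:2];return (u-[180,140])*2.5
Rt=Ro.from_quat(s['eef_rot']).as_matrix()
rc=np.array([.5247,-.1495,.125])
for n,p,z in(('lug',(251,128),.150),('gapL',(205,95),.125),('gapR',(275,100),.125)):
    X=plane(W,*f(*p),z);print(n,X,'tool',(Rt.T@(X-s['ee_pos'])*1e3)[:2])
print('ring in tool',Rt.T@(rc-s['ee_pos'])*1e3)
for a in(137.4,167.4):
    for rr in(.025,.036): print(a,rr,pj(rc+rr*np.array([np.cos(np.radians(a)),np.sin(np.radians(a)),0])))
im=cv2.resize(c['color'][160:210,230:310,::-1],(800,500),interpolation=cv2.INTER_CUBIC)
cv2.imwrite('pics/w3z.png',(255*(im/255.)**.7).astype('uint8'))
E
```

```text
lug [ 0.49606243 -0.13318417  0.15      ] tool [30.4878648  -1.08502888]
gapL [ 0.48855003 -0.14299394  0.125     ] tool [ 32.562784   -13.25792956]
gapR [ 0.49820476 -0.12736658  0.125     ] tool [31.25641406  5.06477979]
ring in tool [-2.48189702 -2.25714152 70.00493761]
137.4 0.025 [271.43790026 135.23274723]
137.4 0.036 [282.58995433  96.137726  ]
167.4 0.025 [222.67333376 135.16737435]
167.4 0.036 [211.37948618  96.04328142]
```

View pics/w3z.png

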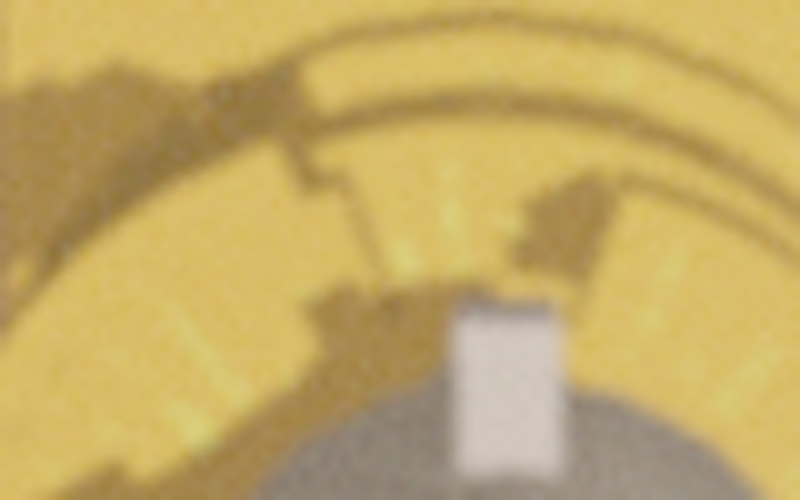

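The zoom shows the lug's end centred at x≈508 and the gap's edges at (345,185)-(382,280) and (612,185)-(585,290), so the gap is centred at about 480. The funnel needs about 1 mm in +x and -2.5 mm in y.

Emit:
drive_tool(series=[[[0.1, -0.25, 0], 0], [[0, 0, 0], 0], [[0, 0, -0.3], 0], [[0, 0, -0.3], 0], [[0, 0, -0.3], 0], [[0, 0, -0.3], 0], [[0, 0, -0.2], 0], [[0, 0, -0.1], 0], [[0, 0, 0], 0], [[0, 0, 0], 0]])

```text
time: 9.15
ee_pos: [0.5248, -0.15, 0.1817]
eef_rot: [0.239, 0.971, 0.0, 0.0]
ft_force: [-0.1, 0.3, -2.7]
width: 0.0097
grip_force: 29.9
```

Emit:
drive_tool(series=[[[0, 0.05, -0.2], 0], [[0, 0, -0.2], 0], [[0, 0, -0.2], 0], [[0, 0, -0.2], 0], [[0, 0, -0.1], 0], [[0, 0, -0.1], 0], [[0, 0, 0], 0], [[0, 0, 0], 0], [[0, 0, 0], 0], [[0, 0, 0], 0]])

```text
time: 10.4
ee_pos: [0.5247, -0.1495, 0.1716]
eef_rot: [0.239, 0.971, 0.0, 0.0]
ft_force: [0.4, -0.7, -2.6]
width: 0.0094
grip_force: 29.9
```

Emit:
drive_tool(series=[[[0, 0, -0.2], 0], [[0, 0, -0.2], 0], [[0, 0, -0.2], 0], [[0, 0, -0.1], 0], [[0, 0, -0.1], 0], [[0, 0, 0], 0], [[0, 0, 0], 0], [[0, 0, 0], 0], [[0, 0, 0], 0], [[0, 0, 0], 0]])

```text
time: 11.65
ee_pos: [0.5247, -0.1495, 0.1636]
eef_rot: [0.239, 0.971, 0.0, 0.0]
ft_force: [0.2, 0.2, -2.5]
width: 0.0092
grip_force: 29.9
```

Emit:
drive_tool(series=[[[0, 0, -0.1], 0], [[0, 0, 0], 0], [[0, 0, -0.05], 0], [[0, 0, 0], 0], [[0, 0, -0.05], 0], [[0, 0, 0], 0], [[0, 0, -0.05], 0], [[0, 0, 0], 0], [[0, 0, 0], 0], [[0, 0, 0], 0]])

```text
time: 12.9
ee_pos: [0.525, -0.1495, 0.1616]
eef_rot: [0.24, 0.971, 0.0, 0.0]
ft_force: [-1.7, 0.7, 4.5]
width: 0.0093
grip_force: 29.9
```

Emit:
drive_tool(series=[[[0, 0, 0.02], 0], [[0, 0, 0], -4], [[0, 0, 0], -4], [[0, 0, 0], -4], [[0, 0, 0], -4], [[0, 0, 0], -4], [[0, 0, 0], -4], [[0, 0, 0], -4], [[0, 0, 0], 0], [[0, 0, 0], 0]])

```text
time: 14.15
ee_pos: [0.5252, -0.1496, 0.1616]
eef_rot: [0.467, 0.884, 0.0, 0.001]
ft_force: [1.2, 0.4, 4.8]
width: 0.0098
grip_force: 29.9
```

```bash
cat > st.py <<'E'
from bench import r
import numpy as np
s=r.read_state();q=s['eef_rot'];print(s['time'],s['ee_pos'].round(4),'bar',round(np.degrees(2*np.arctan2(q[1],q[0]))-180,1),s['ft_force'].round(2),s['torque'].round(3),s['width'])
E
python3 st.py
```

```text
14.15 [ 0.5252 -0.1496  0.1616] bar -55.6 [1.23 0.44 4.82] [-0.006 -0.322 -0.042] 0.009820844921897753
```

Emit:
drive_tool(series=[[[0, 0, 0], -2.5], [[0, 0, 0], -2.5], [[0, 0, 0], 0], [[0, 0, 0], 0], [[0, 0, 0], 0], [[0, 0, 0], 0], [[0, 0, 0], 0], [[0, 0, 0], 0], [[0, 0, 0], 0], [[0, 0, 0], 0]])

```text
time: 15.4
ee_pos: [0.5251, -0.1496, 0.1616]
eef_rot: [0.505, 0.863, 0.0, 0.0]
ft_force: [1.5, 0.4, 5.2]
width: 0.0097
grip_force: 29.8
```

Emit:
drive_tool(series=[[[0, 0, 0], -2.5], [[0, 0, 0], -2.5], [[0, 0, 0], 0], [[0, 0, 0], 0], [[0, 0, 0], 0], [[0, 0, 0], 0], [[0, 0, 0], 0], [[0, 0, 0], 0], [[0, 0, 0], 0], [[0, 0, 0], 0]])

```text
time: 16.65
ee_pos: [0.5251, -0.1496, 0.1616]
eef_rot: [0.542, 0.841, 0.0, 0.0]
ft_force: [1.0, -0.9, 6.2]
width: 0.0094
grip_force: 29.8
```

Emit:
drive_tool(series=[[[0, 0, 0.02], -2.5], [[0, 0, 0], -2.5], [[0, 0, 0], 0], [[0, 0, 0], 0], [[0, 0, 0], 0], [[0, 0, 0], 0], [[0, 0, 0], 0], [[0, 0, 0], 0], [[0, 0, 0], 0], [[0, 0, 0], 0]])

```text
time: 17.9
ee_pos: [0.5248, -0.1496, 0.1616]
eef_rot: [0.578, 0.816, 0.0, 0.0]
ft_force: [0.9, -0.1, 5.8]
width: 0.0098
grip_force: 29.8
```

Emit:
drive_tool(series=[[[0, 0, 0.02], -2.5], [[0, 0, 0], -2.5], [[0, 0, 0], 0], [[0, 0, 0], 0], [[0, 0, 0], 0], [[0, 0, 0], 0], [[0, 0, 0], 0], [[0, 0, 0], 0], [[0, 0, 0], 0], [[0, 0, 0], 0]])

```text
time: 19.15
ee_pos: [0.5247, -0.1495, 0.1616]
eef_rot: [0.614, 0.79, 0.0, -0.0]
ft_force: [0.5, -0.3, 3.0]
width: 0.0097
grip_force: 29.8
```

Emit:
drive_tool(series=[[[0, 0, 0], -2.5], [[0, 0, 0], -2.5], [[0, 0, 0], 0], [[0, 0, 0], 0], [[0, 0, 0], 0], [[0, 0, 0], 0], [[0, 0, 0], 0], [[0, 0, 0], 0], [[0, 0, 0], 0], [[0, 0, 0], 0]])

```text
time: 20.4
ee_pos: [0.5246, -0.1495, 0.1616]
eef_rot: [0.648, 0.762, -0.0, -0.0]
ft_force: [0.2, 0.5, 1.8]
width: 0.0094
grip_force: 29.9
```

Emit:
drive_tool(series=[[[0, 0, -0.02], -2.5], [[0, 0, 0], -2.5], [[0, 0, 0], 0], [[0, 0, 0], 0], [[0, 0, 0], 0], [[0, 0, 0], 0], [[0, 0, 0], 0], [[0, 0, 0], 0], [[0, 0, 0], 0], [[0, 0, 0], 0]])

```text
time: 21.65
ee_pos: [0.5247, -0.1494, 0.1614]
eef_rot: [0.68, 0.733, 0.0, -0.0]
ft_force: [-1.1, -1.5, 0.2]
width: 0.0096
grip_force: 30.0
```

Emit:
drive_tool(series=[[[0, 0, -0.03], -1.5], [[0, 0, 0], -1.5], [[0, 0, 0], 0], [[0, 0, 0], 0], [[0, 0, 0], 0], [[0, 0, 0], 0], [[0, 0, 0], 0], [[0, 0, 0], 0], [[0, 0, 0], 0], [[0, 0, 0], 0]])

```text
time: 22.9
ee_pos: [0.5247, -0.1495, 0.1612]
eef_rot: [0.699, 0.715, 0.0, 0.0]
ft_force: [1.3, -0.5, -3.0]
width: 0.0098
grip_force: 29.9
```

```bash
python3 st.py
```

```text
22.9 [ 0.5247 -0.1495  0.1612] bar -88.7 [ 1.26 -0.47 -3.05] [-0.097 -0.08   0.019] 0.009809168891563672
```

Emit:
drive_tool(series=[[[0, 0, 0], -1.5], [[0, 0, 0], -1.5], [[0, 0, 0], 0], [[0, 0, -0.05], 0], [[0, 0, -0.05], 0], [[0, 0, -0.05], 0], [[0, 0, -0.05], 0], [[0, 0, 0], 0], [[0, 0, 0], 0], [[0, 0, 0], 0]])

```text
time: 24.15
ee_pos: [0.5247, -0.1495, 0.1592]
eef_rot: [0.718, 0.696, 0.0, 0.0]
ft_force: [-0.3, 0.6, -3.0]
width: 0.0096
grip_force: 29.9
```

```bash
python3 st.py
```

```text
24.15 [ 0.5247 -0.1495  0.1592] bar -91.7 [-0.33  0.64 -3.  ] [-0.092  0.071 -0.027] 0.009583326461973476
```

In the notch: it is 2 mm down with no contact. I'll lower it the rest of the way.

Emit:
drive_tool(series=[[[0, 0, -0.1], 0], [[0, 0, -0.1], 0], [[0, 0, -0.1], 0], [[0, 0, -0.05], 0], [[0, 0, 0], 0], [[0, 0, -0.03], 0], [[0, 0, 0], 0], [[0, 0, 0], 0], [[0, 0, 0], 0], [[0, 0, 0], 0]])

```text
time: 25.4
ee_pos: [0.5249, -0.1495, 0.1556]
eef_rot: [0.718, 0.696, 0.0, 0.0]
ft_force: [-0.6, 0.8, 4.0]
width: 0.0095
grip_force: 29.9
```

Emit:
drive_tool(series=[[[0, 0, 0.05], 0], [[0, 0, 0], 0], [[0, 0, 0], 0], [[0, 0, 0], 0], [[0, 0, 0], 0], [[0, 0, 0], 0], [[0, 0, 0], 0], [[0, 0, 0], 0], [[0, 0, 0], 0], [[0, 0, 0], 0]], hand=0)

```text
time: 26.65
ee_pos: [0.5247, -0.1495, 0.1559]
eef_rot: [0.718, 0.696, 0.0, 0.0]
ft_force: [-0.4, 0.5, -0.0]
width: 0.0868
grip_force: 0.0
```

Emit:
drive_tool(series=[[[0, 0, 0.5], 0], [[0, 0, 1], 0], [[0, 0, 1.5], 0], [[0, 0, 1.5], 0], [[0, 0, 1.5], 0], [[0, 0, 1.5], 0], [[0, 0, 1.5], 0], [[0, 0, 1.5], 0], [[0, 0, 0], 0], [[0, 0, 0], 0]])

```text
time: 27.9
ee_pos: [0.5245, -0.1494, 0.2604]
eef_rot: [0.718, 0.697, -0.0, -0.0]
ft_force: [-0.7, -0.5, -0.4]
width: 0.0871
grip_force: 0.0
```

```bash
python3 st.py; python3 - <<'E'
from bench import r, vision
import cv2,numpy as np
from h import *
s=r.read_state();c=vision.camera('wrist');S=vision.camera('side')
W=wcam(s,c);q=W['R']@np.array([.525,-.149,.166])+W['t'];p=W['intrinsics']@q/q[2];print(p)
x,y=int(p[0])-60,max(0,int(p[1])-60)
a=cv2.resize(c['color'][y:y+120,x:x+120,::-1],(400,400),interpolation=cv2.INTER_CUBIC)
b=cv2.resize(S['color'][205:305,180:280,::-1],(400,400),interpolation=cv2.INTER_CUBIC)
cv2.imwrite('pics/end.png',np.hstack([a,b]))
E
```

```text
27.9 [ 0.5245 -0.1494  0.2604] bar -91.7 [-0.68 -0.49 -0.35] [-0.044  0.04   0.056] 0.0871227916156618
[283.34202841 212.07431944   1.        ]
```

View pics/end.png

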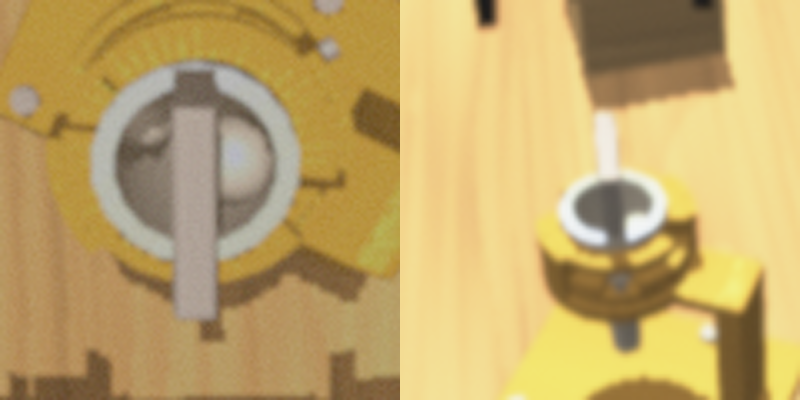

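The final picture shows the funnel upright in the ring, bar from (195,105) to (195,318) in the wrist view. In the side view the near lug sits low in the notch at (620,282), and the gripper is clear.

```bash
python3 -c "
from bench import r
print(r.close_job())"
```

```text
the job is handed in; nothing more can be done
None
```

The funnel hangs in the brass bracket with its lugs 6 mm down in the notches, about 64° clockwise past the gaps; I let go of it and handed the job in at about 28 s.

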